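# Put away a delivered stack of component packages

## Robot

A 6-joint arm with a two-finger parallel gripper is mounted at the origin on the work surface. World frame = base frame: x ahead of the robot, y to its left, z up, the work surface at z = 0. Lengths are in mm, angles in rad, forces in N, time in s.
With the tool pointing down it reaches from about 350 to 725 mm from the base axis. Payload 6 kg.
Tool frame: the origin (TCP) lies midway between the tips of the shut fingers; the grasp point (between the pads) lies 19 mm behind it; x points along the fingers, y is the direction in which the jaws open and shut, and the axes are right-handed (so a half turn about x gives the same grasp; the last joint's range is limited). The gripper opens to 85 mm and grips with 20 to 120 N. Pads are 22 mm wide; open, the fingers measure 114 mm over their backs; the gripper's body (76 mm by 85 mm) begins 54 mm behind the grasp point. The pads swing forward as they close: fully open they stand 13 mm farther back than shut.
Start: joints at [1.675, 0.04, 0.085, 0, -1.615, -0.334], TCP at [136.644, 584.21, 231.261] pointing down, gripper open.
Joint ranges: [-2.56, 2.56], [-1.29, 2.01], [-1.08, 1.49], [-3.29, 1.98], [-2.81, -0.18], [-2.99, 2.99]. Speed limits (rad/s): [2.57, 2.57, 3.01, 3.14, 3.14, 3.14].

## Interface

Orientations are given as a unit quaternion [x, y, z, w].
In Python, from bench import robot gives the robot as it stands.
- The arm moves only by the tool jog_arm, never from a script. Its argument "motion" is one flat list of numbers, 5 for each row, row after row: the shift along the tool's x, y, z in mm, then the turn about the tool's x in degrees, then the closure, from -1 (fully open) to 1 (shut). A call has 1 to 20 rows; each row shifts and turns the commanded pose from where the row before left it, along the tool's axes as they then stand; what a row does not reach is not made up. A row lasts 1/12 s, in which the tool goes at most 41.7 mm and 7.16 degrees, less where a joint would pass 70% of its speed; a pose out of reach is approached as far as the arm can. A call is refused whole if a number of a shift passes 41.7 or a number of a turn 7.16, either way. A call with a gripper value outside its range is refused whole. The fingers move at their own pace and stop on an object; "newtons" is the grip in N (left out, the last holds). Time passes only in rows, so rows that do not move let the fingers close. It gives the time, the measured TCP pose, the force and the opening at its end, in the units of the state.
- robot.sense(): the state, without advancing time (a new reading comes with each control period).
- robot.capture(name): name is "scene" or "top"; returns a dict with "frame" (420x560x3 uint8, red, green, blue), "intrinsics" (3x3 intrinsics, pixels), "pose" (4x4, takes a point from camera to world coordinates). Camera axes: x right, y up, looking along -z (the intrinsics and any distortion apply to the point x, -y, -z); pixel columns grow to the right and rows downward; lengths in mm; the calibration is good to about 2 mm. A picture is of the moment at which its call begins. There is no depth.
- robot.job_done(): hands the job in, once; it reports no verdict.
The state is a dict: "time": time; "q": joint angles; "dq": joint speeds; "effort": joint torques, N m; "tool_pos": TCP position; "tool_rot": TCP orientation; "contact_force": force on the tool from outside, world axes, zero at the start; "ft_torque": the same for the moment, N m; "width": finger opening in mm.
Only numpy, scipy, OpenCV 4.12 (cv2) and the standard library are available. Lean on these libraries where they do the work, as an engineer would, in place of code of your own. Each camera call takes 0.05 s, during which the arm holds its last target.

## Task

Take the delivered stack of packages apart from the top down, one piece at a time: first the slim carton, then the square carton and the round tub in either order, last the long carton. Set each one upright and flat inside the grey tray of its own shape; put them down, do not drop or tip them, and leave the tape roll and the mug where they stand.

Things in the scene. Friction and masses are not known exactly. Their poses are not given: they have to be found in the camera images.
- slim_carton_mid (a point): Slim plain cardboard carton, 30 mm (its x) by 100 mm (its y) by 38 mm high, about 0.12 kg, the top of the stack. It bridges the square carton and the round tub, near the middle of the stack, and lies roughly along the long carton. The point is its centre, half-way up; z up. Grip it across its 30 mm.
- square_carton_mid (a point): Square plain cardboard carton, 58 by 58 by 45 mm high, about 0.18 kg, second layer: stands on one half of the long carton (either half). The point is its centre, half-way up; z up, x and y across its faces, x roughly along the long carton's x (its width). Next to it along the long carton stands the round tub, some 20 mm away, so grip it across the long carton's width.
- round_tub_mid (a point): Round white plastic tub with a lid, lid diameter 60 mm (top 9 mm), body diameter 57 mm, 45 mm high, about 0.2 kg, second layer: stands on the other half of the long carton. The point is its centre, half-way up; z up. Grip it across the long carton's width.
- long_carton_mid (a point): Long plain cardboard carton, 60 mm (its x) by 180 mm (its y) by 45 mm high, about 0.35 kg, the bottom of the stack, standing on the table. The point is its centre, half-way up; z up. Grip it across its 60 mm, at its middle.
- slim_tray: Grey rectangular tray for the slim carton, inside 50 mm (its x) by 120 mm (its y). Fixed to the table. Floor 3 mm thick, low rim 4 mm thick whose top is 8 mm above the table. Origin: centre of its underside, on the table; z up.
- square_tray: Grey square tray for the square carton, inside 78 by 78 mm. Fixed to the table. Floor 3 mm thick, low rim 4 mm thick whose top is 8 mm above the table. Origin: centre of its underside, on the table; z up, x and y along its sides.
- round_tray: Grey round tray for the tub, inside diameter 80 mm. Fixed to the table. Floor 3 mm thick, low rim 4 mm thick whose top is 8 mm above the table. Origin: centre of its underside, on the table; z up.
- long_tray: Grey rectangular tray for the long carton, inside 80 mm (its x) by 200 mm (its y). Fixed to the table. Floor 3 mm thick, low rim 4 mm thick whose top is 8 mm above the table. Origin: centre of its underside, on the table; z up.
- tape_roll: Bystander: loose tan roll of tape lying flat, outer diameter 56 mm, 20 mm high, amid the far trays. Origin: centre of its underside.
- mug: Bystander: loose white ceramic mug, rim diameter 76 mm, 90 mm high, at the right far side. Origin: centre of its underside.
Things that resemble listed ones, but are neither listed nor needed, are in the scene too. What is shaped like the part that bears long_carton_mid but purple is not meant.

How it is judged (in metres and radians):
On the way, in this order (a step that is already met when the one before it is completed fails the run):
1. the slim carton lies flat in its tray, let go (horizontal distance between slim_carton_mid and slim_tray below 0.016 m and z of slim_carton_mid in the frame of slim_tray between 0.018 and 0.025 m and angle between slim_carton_mid's own z axis and vertical below 0.08 rad and linear speed of slim_carton below 0.03 m/s and contact force between the fingers and slim_carton below 0.1 N), for 0.2 s.
2. the square carton and the round tub both stand flat in their own trays, let go (all of step 1 and horizontal distance between square_carton_mid and square_tray below 0.016 m and z of square_carton_mid in the frame of square_tray between 0.0215 and 0.0285 m and angle between each of square_carton_mid, round_tub_mid's own z axis and vertical below 0.08 rad and linear speed of each of square_carton, round_tub below 0.03 m/s and contact force between the fingers and square_carton below 0.1 N and horizontal distance between round_tub_mid and round_tray below 0.016 m and z of round_tub_mid in the frame of round_tray between 0.0215 and 0.0285 m and contact force between the fingers and round_tub below 0.1 N), for 0.2 s.
3. the long carton lies flat in its tray, let go (all of step 2 and horizontal distance between long_carton_mid and long_tray below 0.016 m and z of long_carton_mid in the frame of long_tray between 0.0215 and 0.0285 m and angle between long_carton_mid's own z axis and vertical below 0.08 rad and linear speed of long_carton below 0.03 m/s and contact force between the fingers and long_carton below 0.1 N), for 0.2 s.
At the end, for the whole second after the job is handed in: Each of the four packages is upright (within 0.08 rad) and flat on the floor of its own tray (height within 3 mm above and 4 mm below), its centre within 16 mm of the tray's centre (anywhere inside the rim), released and at rest (all of step 3); the robot touches nothing.
It fails at once if a package is tipped over (angle between any of slim_carton_mid, square_carton_mid, round_tub_mid, long_carton_mid's own z axis and vertical above 0.7 rad).
It fails at once if a package is dropped (falls freely from more than about 4 cm) ((linear speed of slim_carton above 0.9 m/s and contact force between the fingers and slim_carton below 0.05 N) or (linear speed of square_carton above 0.9 m/s and contact force between the fingers and square_carton below 0.05 N) or (linear speed of round_tub above 0.9 m/s and contact force between the fingers and round_tub below 0.05 N) or (linear speed of long_carton above 0.9 m/s and contact force between the fingers and long_carton below 0.05 N)).
It fails at once if the tape roll is pushed more than 3 cm from its place (distance of tape_roll from where it was at the start of the episode above 0.03 m).
It fails at once if the mug is pushed more than 3 cm from its place (distance of mug from where it was at the start of the episode above 0.03 m).
It also fails if it takes over 109 s, if anything falls off the work surface, if the arm or the gripper's body presses on something with over 40 N, if the wrist force passes 120 N, or if a joint passes its speed limit or range.

## Working session

There is one attempt and no reset: what is moved stays moved. The work goes in short steps, Python scripts to look and compute and a tool call to move; the robot and the scene stay as the last step left them, time stands still between calls to the robot, and variables do not carry over. Pictures are saved under pics/ and viewed, and the job is handed in when it is done.

Besides the shell and the picture viewer there is one more tool, called as name(argument=value, ...) on one line, values as JSON. jog_arm: Moves the arm, as the interface text tells. Its arguments: {"type":"object","properties":{"motion":{"type":"array","items":{"type":"number"}},"newtons":{"type":"number"}},"required":["motion"]}

```bash
ls; mkdir -p pics; python3 - <<'E'
from bench import robot
import cv2
s=robot.sense();print({k:(v if not hasattr(v,'round') else v) for k,v in s.items()})
for n in("scene","top"):
    c=robot.capture(n);cv2.imwrite(f"pics/{n}0.png",c["frame"][:,:,::-1]);print(n,c["intrinsics"],c["pose"],[k for k in c])
E
```

```text
pics
{'time': 0.0, 'q': array([ 1.67471417e+00,  4.08491273e-02,  8.37805803e-02, -4.81977027e-04,
       -1.61551005e+00, -3.33713173e-01]), 'dq': array([8.81262250e-04, 3.43584500e-05, 2.21234294e-04, 1.88834314e-04,
       3.57313579e-04, 5.78462290e-04]), 'effort': array([-1.35537789e-04, -3.68211043e+01,  3.47417629e+01,  6.93247274e+00,
       -5.32038772e-03,  7.35885635e-06]), 'tool_pos': array([136.49899497, 583.91809977, 230.23750145]), 'tool_rot': array([-0.70241565,  0.08171088,  0.70247444,  0.08040677]), 'contact_force': array([ 0.16338555,  0.01324595, -0.08360222]), 'ft_torque': array([ 0.03566201, -0.02965639,  0.01480175]), 'width': 85.50659148512112}
scene [[397.88402112   0.         269.36851055]
 [  0.         397.88402112 207.46820495]
 [  0.           0.           1.        ]] [[ 1.70948449e-01 -6.91424450e-01  7.01932232e-01  1.20846758e+03]
 [ 9.85121192e-01  1.07154935e-01 -1.34365389e-01 -1.61580644e+02]
 [ 1.76880125e-02  7.14457871e-01  6.99454848e-01  8.58831081e+02]
 [ 0.00000000e+00  0.00000000e+00  0.00000000e+00  1.00000000e+00]] ['frame', 'intrinsics', 'pose']
top [[404.06887515   0.         286.84726894]
 [  0.         404.06887515 212.18936342]
 [  0.           0.           1.        ]] [[ 2.35561486e-02  9.88980476e-01 -1.46159930e-01  3.06865247e+02]
 [-9.99721838e-01  2.31328101e-02 -4.59564105e-03 -3.00279759e+01]
 [-1.16390936e-03  1.46227530e-01  9.89250299e-01  1.05030815e+03]
 [ 0.00000000e+00  0.00000000e+00  0.00000000e+00  1.00000000e+00]] ['frame', 'intrinsics', 'pose']
```

View pics/scene0.png

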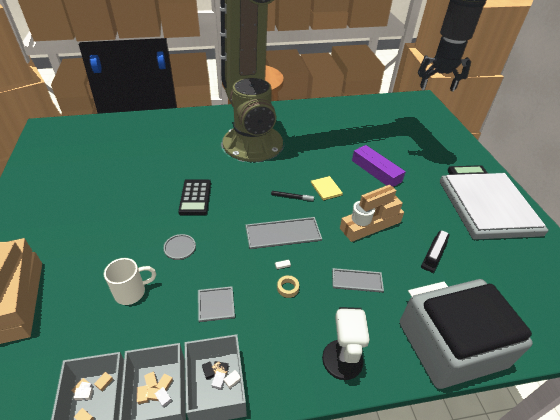

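View pics/top0.png

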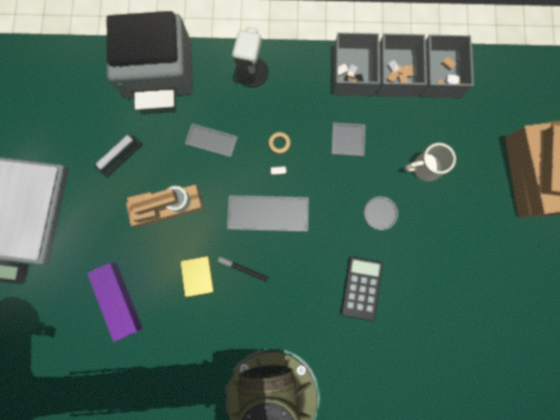

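The stack is at about (163,204) in the top view and (372,213) in the scene view. The trays in the top view are long (268,213), round (381,213), square (348,139) and slim (212,140). Next I'll zoom in and measure.

```bash
cat > h.py <<'E'
import numpy as np,cv2
from bench import robot
def ray(c,u,v):
    K=c["intrinsics"];P=c["pose"];d=np.array([(u-K[0,2])/K[0,0],-(v-K[1,2])/K[1,1],-1.]);return P[:3,3],P[:3,:3]@d
def onz(c,u,v,z):
    o,d=ray(c,u,v);return o+d*(z-o[2])/d[2]
def proj(c,p):
    P=c["pose"];K=c["intrinsics"];q=P[:3,:3].T@(np.asarray(p,float)-P[:3,3]);return np.array([K[0,0]*q[0]/-q[2]+K[0,2],K[1,1]*-q[1]/-q[2]+K[1,2]])
def crop(c,x0,y0,x1,y1,f,name):
    cv2.imwrite(name,cv2.resize(c["frame"][y0:y1,x0:x1,::-1],None,fx=f,fy=f,interpolation=cv2.INTER_CUBIC))
E
python3 - <<'E'
from h import *
t=robot.capture("top");s=robot.capture("scene")
crop(t,110,170,220,240,7,"pics/t1.png");crop(s,325,170,425,250,7,"pics/s1.png")
for n,c in(("top",t),("scene",s)):
    f=c["frame"].astype(int);sat=f.max(2)-f.min(2);m=((sat<22)&(f.max(2)>50)&(f.max(2)<190)).astype(np.uint8)*255
    m=cv2.morphologyEx(m,cv2.MORPH_CLOSE,np.ones((3,3)))
    cs,_=cv2.findContours(m,cv2.RETR_EXTERNAL,cv2.CHAIN_APPROX_NONE)
    for k in cs:
        if cv2.contourArea(k)<300: continue
        x,y,w,h=cv2.boundingRect(k)
        W=np.array([onz(c,*p[0],8)[:2] for p in k],np.float32)
        r=cv2.minAreaRect(W);print(n,(x,y,w,h),np.round(r[0]),np.round(r[1]),round(r[2],1))
E
```

```text
top (225, 350, 83, 70) [33. 16.] [161. 201.] 1.4
top (341, 257, 41, 64) [ 271. -218.] [ 87. 149.] 81.3
top (363, 196, 35, 34) [ 466. -269.] [87. 88.] 26.4
top (227, 195, 82, 37) [458.  25.] [209.  91.] 89.5
top (0, 157, 68, 127) [424. 664.] [185. 320.] 84.8
top (403, 142, 54, 39) [ 600. -407.] [ 86. 138.] 39.8
top (95, 135, 47, 42) [607. 429.] [ 51. 129.] 46.6
top (185, 124, 52, 33) [651. 183.] [130.  61.] 74.6
top (331, 123, 34, 33) [ 663. -183.] [88. 89.] 89.8
top (0, 11, 560, 103) [901.   6.] [ 301. 1552.] 4.4
top (286, 0, 274, 7) [1067. -394.] [ 19. 771.] 1.3
scene (331, 377, 229, 43) [999. 275.] [ 70. 510.] 0.2
scene (51, 335, 196, 85) [ 844. -333.] [381. 180.] 89.9
scene (323, 313, 46, 65) [823.  97.] [ 88. 146.] 57.6
scene (198, 287, 37, 35) [ 665. -185.] [85. 90.] 87.9
scene (400, 279, 132, 110) [824. 381.] [221. 277.] 5.8
scene (332, 269, 52, 24) [653. 180.] [129.  62.] 75.0
scene (106, 259, 50, 46) [ 561. -409.] [132. 122.] 61.4
scene (164, 235, 32, 25) [ 469. -271.] [87. 86.] 81.1
scene (246, 217, 76, 32) [461.  23.] [208.  94.] 89.8
scene (352, 203, 23, 23) [426. 272.] [64. 90.] 55.8
scene (179, 182, 28, 30) [ 268. -223.] [ 81. 134.] 81.5
scene (440, 176, 108, 64) [444. 687.] [241. 281.] 84.3
scene (478, 0, 82, 227) [-468. 1459.] [ 275. 2392.] 52.5
scene (104, 0, 319, 162) [-1010.   418.] [1492. 2031.] 32.8
scene (0, 0, 83, 74) [-1239. -1007.] [1212.  276.] 22.6
```

View pics/t1.png

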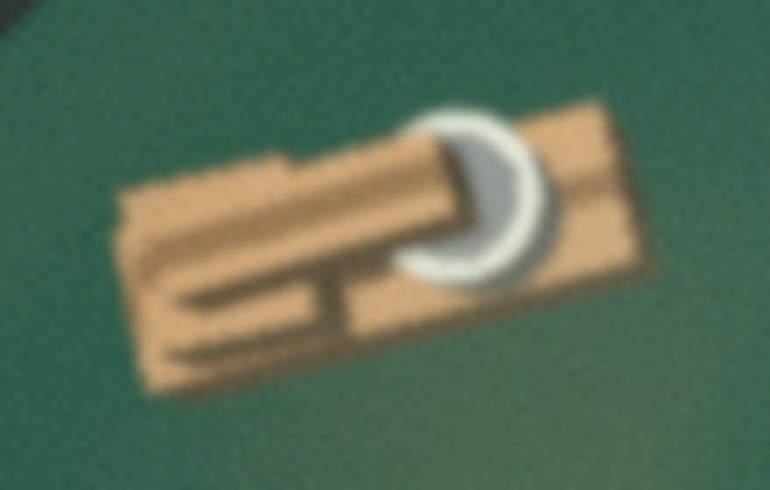

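View pics/s1.png

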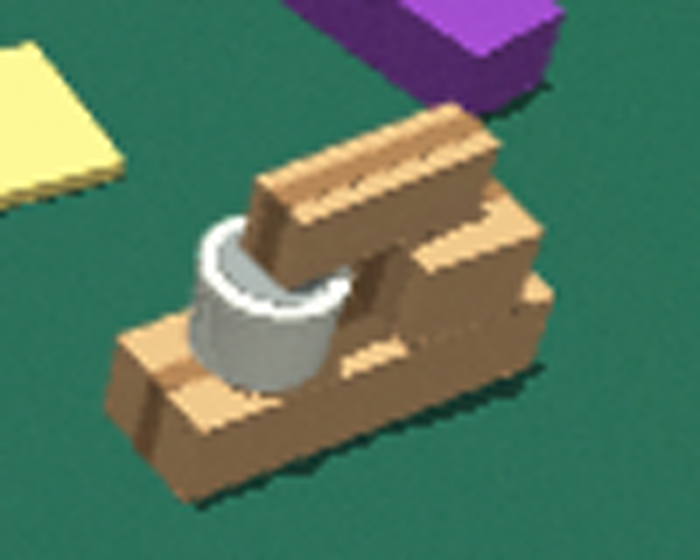

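The crops show the slim carton on top, the tub at its robot-right end and the square carton at its left end. In scene crop s1, the slim top corners are (258,182), (297,222), (500,145) and (452,103).

```bash
cat > m.py <<'E'
from h import *
t=robot.capture("top");s=robot.capture("scene")
def S(u,v,z): return onz(s,325+(u+.5)/7-.5,170+(v+.5)/7-.5,z)
def T(u,v,z): return onz(t,110+(u+.5)/7-.5,170+(v+.5)/7-.5,z)
E
python3 - <<'E'
from m import *
def show(n,ps):
    ps=np.array(ps)[:,:2];print(n,ps.round(1).tolist(),"cen",ps.mean(0).round(1))
    for i in range(len(ps)):
        d=ps[(i+1)%len(ps)]-ps[i];print("   L%.1f ang%.1f"%(np.hypot(*d),np.degrees(np.arctan2(d[1],d[0]))))
show("slim scene",[S(258,182,128),S(297,222,128),S(500,145,128),S(452,103,128)])
show("slim top right end",[T(435,137,128),T(468,212,128)])
show("long scene",[S(118,342,45),S(205,432,45),S(552,300,45)])
show("long top",[T(602,100,45),T(640,262,45),T(145,385,45)])
show("sq scene z90",[S(418,268,90),S(543,232,90),S(495,180,90)])
show("sq top z90",[T(120,193,90),T(280,155,90)])
# tub lid: circle fit top
show("tub scene rim extremes z90",[S(200,262,90),S(352,290,90)])
show("tub top right, bottom z90",[T(550,200,90),T(463,287,90),T(455,108,90)])
E
```

```text
slim scene [[467.8, 234.7], [491.8, 242.0], [461.7, 337.3], [434.8, 328.1]] cen [464.  285.5]
   L25.1 ang16.9
   L99.9 ang107.5
   L28.5 ang-161.2
   L99.0 ang-70.5
slim top right end [[491.1, 243.5], [466.0, 230.9]] cen [478.6 237.2]
   L28.0 ang-153.3
   L28.0 ang26.7
long scene [[467.4, 190.6], [520.5, 210.0], [471.9, 377.1]] cen [486.6 259.2]
   L56.5 ang20.0
   L174.1 ang106.2
   L186.6 ang-91.4
long top [[522.8, 208.3], [463.6, 191.3], [414.9, 366.0]] cen [467.1 255.2]
   L61.6 ang-163.9
   L181.3 ang105.6
   L191.0 ang-55.6
sq scene z90 [[487.4, 301.7], [475.4, 359.6], [443.0, 352.6]] cen [468.6 338. ]
   L59.2 ang101.7
   L33.1 ang-167.7
   L67.5 ang-49.0
sq top z90 [[476.4, 362.2], [491.1, 307.9]] cen [483.8 335.1]
   L56.2 ang-74.9
   L56.2 ang105.1
tub scene rim extremes z90 [[470.8, 216.7], [495.2, 271.1]] cen [483.  243.9]
   L59.6 ang65.9
   L59.6 ang-114.1
tub top right, bottom z90 [[477.5, 213.6], [446.4, 241.7], [509.1, 248.5]] cen [477.7 234.6]
   L41.9 ang137.9
   L63.0 ang6.2
   L47.1 ang-132.2
```

```bash
cat > st.py <<'E'
from h import *
from scipy.spatial.transform import Rotation as R
def yaw():
    st=robot.sense();M=R.from_quat(st["tool_rot"]).as_matrix();return np.degrees(np.arctan2(M[1,1],M[0,1])),M,st
def togo(x,y,z,jaw):
    a,M,st=yaw();d=np.array([x,y,z])-st["tool_pos"]
    t=(jaw-a+90)%180-90
    print("t",round(st["time"],2),"pos",st["tool_pos"].round(1),"jaw",round(a,2),"w",round(st["width"],1),"F",st["contact_force"].round(1),"q6",st["q"][5].round(2))
    print("shift tool xyz",(M.T@d).round(1),"turn deg",round(-t,2), "world d",d.round(1))
    # shift split after turning first: 
    ang=np.radians(a+t);yv=np.array([np.cos(ang),np.sin(ang),0]);xv=np.array([0,0,-1.]);zv=np.cross(xv,yv)
    print("shift if turn done first",[round(float(v@d),1) for v in(xv,yv,zv)])
E
python3 - <<'E'
from st import *
a,M,st=yaw();print(M.round(3))
togo(464,286,160,18.5)
t=robot.capture("top");print(onz(t,279,143,20),onz(t,433,162,90))
E
```

```text
[[-0.    -0.228 -0.974]
 [-0.001 -0.974  0.228]
 [-1.     0.001 -0.   ]]
t 0.3 pos [136.6 584.1 231. ] jaw -103.17 w 85.3 F [-0.4  0.9  0.3] q6 -0.33
shift tool xyz [  71.1  215.7 -386.7] turn deg 58.33 world d [ 327.4 -298.1  -71. ]
shift if turn done first [71.0, -215.9, -386.6]
[ 6.43516772e+02 -1.37872062e-01  2.00000000e+01] [ 581.18722296 -380.07822915   90.        ]
```

jog_arm(motion=[0,0,0,6,-1,0,0,0,6,-1,0,0,0,6,-1,0,0,0,6,-1,0,0,0,6,-1,0,0,0,6,-1,0,0,0,6,-1,0,0,0,6,-1,0,0,0,6,-1,0,0,0,4.3,-1,0,0,0,0,-1], newtons=30)

```text
time: 1.27
tool_pos: [136.6, 584.2, 231.2]
tool_rot: [0.573, -0.414, -0.573, -0.414]
contact_force: [0.6, -0.6, -0.5]
width: 85.3
```

jog_arm(motion=[0,-8,-14,0,-1,0,-16,-28.6,0,-1,0,-16,-28.6,0,-1,0,-16,-28.6,0,-1,0,-16,-28.6,0,-1,0,-16,-28.6,0,-1,0,-16,-28.6,0,-1,0,-16,-28.6,0,-1,0,-16,-28.6,0,-1,0,-16,-28.6,0,-1,0,-16,-28.6,0,-1,0,-16,-28.6,0,-1,0,-16,-28.6,0,-1,0,-16,-28.6,0,-1,0,0,0,0,-1,0,0,0,0,-1])

```text
time: 2.6
tool_pos: [465.0, 285.3, 231.1]
tool_rot: [0.574, -0.413, -0.574, -0.413]
contact_force: [0.0, -0.1, -0.1]
width: 85.7
```

```bash
python3 - <<'E'
from st import *
togo(464,286,95,18.5)
E
```

```text
t 2.6 pos [465.  285.3 231.1] jaw -161.54 w 85.7 F [ 0.  -0.1 -0.1] q6 -0.6
shift tool xyz [136.1   0.7   1. ] turn deg -0.04 world d [  -1.     0.7 -136.1]
shift if turn done first [136.1, 0.8, 1.0]
```

jog_arm(motion=[15,0.7,1,0,-1,25,0,0,0,-1,25,0,0,0,-1,25,0,0,0,-1,20,0,0,0,-1,15,0,0,0,-1,8,0,0,0,-1,3,0,0,0,-1,0,0,0,0,-1,0,0,0,0,0,0,0,0,0,0.1,0,0,0,0,0.2,0,0,0,0,0.4,0,0,0,0,0.6,0,0,0,0,1,0,0,0,0,1,0,0,0,0,1], newtons=30)

```text
time: 4.02
tool_pos: [463.3, 288.0, 95.9]
tool_rot: [0.574, -0.413, -0.574, -0.413]
contact_force: [-2.4, 1.1, 3.7]
width: 29.5
```

```bash
python3 - <<'E'
from st import *
togo(464,286,95,18.5)
c=robot.capture("scene");crop(c,325,150,425,250,6,"pics/s2.png")
E
```

```text
t 4.02 pos [463.3 288.   95.9] jaw -161.46 w 29.5 F [-2.4  1.1  3.7] q6 -0.6
shift tool xyz [ 0.9 -0.  -2.1] turn deg 0.04 world d [ 0.7 -2.  -0.9]
shift if turn done first [0.9, -0.0, -2.1]
```

View pics/s2.png

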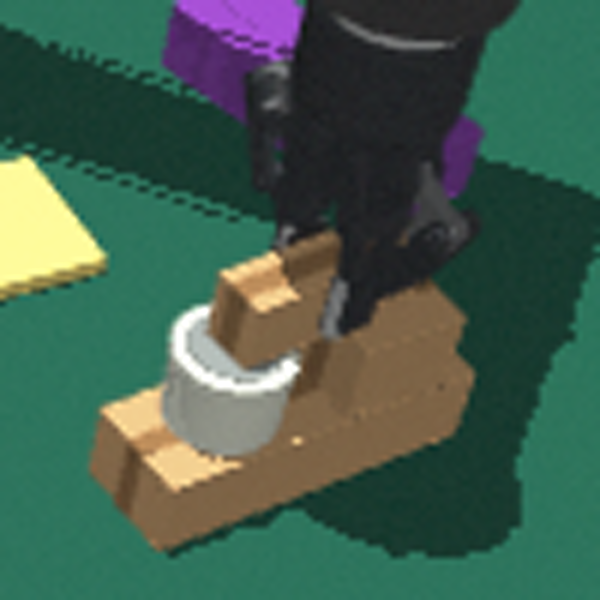

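Gripped at 29.5 mm. Lift, then look at where the carton sits along the jaws.

jog_arm(motion=[-4,0,0,0,1,-10,0,0,0,1,-20,0,0,0,1,-20,0,0,0,1,-20,0,0,0,1,-10,0,0,0,1,0,0,0,5,1,0,0,0,5,1,0,0,0,5,1,0,0,0,5,1,0,0,0,5,1,0,0,0,5,1,0,0,0,3.7,1,0,0,0,0,1])

```text
time: 5.23
tool_pos: [462.9, 287.7, 178.8]
tool_rot: [-0.429, 0.563, 0.429, 0.562]
contact_force: [0.0, 0.4, -1.8]
width: 29.6
```

```bash
python3 - <<'E'
from st import *
togo(652,181.5,60,164.8)
E
```

```text
t 5.23 pos [462.9 287.7 178.8] jaw 164.7 w 29.6 F [ 0.   0.4 -1.8] q6 -1.19
shift tool xyz [ 118.7 -210.5  -52.4] turn deg -0.1 world d [ 189.1 -106.2 -118.8]
shift if turn done first [118.8, -210.4, -52.9]
```

jog_arm(motion=[0,-8,-2,0,1,0,-18,-4.5,0,1,0,-22,-5.5,0,1,0,-22,-5.5,0,1,0,-22,-5.5,0,1,0,-22,-5.5,0,1,0,-22,-5.5,0,1,0,-22,-5.5,0,1,0,-22,-5.5,0,1,0,-18,-4.5,0,1,0,-12,-2.7,0,1,10,0,0,0,1,25,0,0,0,1,30,0,0,0,1,30,0,0,0,1,20,0,0,0,1,4,0,0,0,1,0,0,0,0,1,0,0,0,0,1])

```text
time: 6.82
tool_pos: [652.8, 182.5, 61.7]
tool_rot: [-0.43, 0.561, 0.43, 0.562]
contact_force: [-0.3, 1.2, -0.8]
width: 29.6
```

```bash
python3 - <<'E'
from st import *
togo(652,181.5,9,164.8)
c=robot.capture("scene");crop(c,290,190,420,310,5,"pics/s3.png");
c=robot.capture("top");crop(c,110,90,270,210,5,"pics/t3.png")
E
```

```text
t 6.82 pos [652.8 182.5  61.7] jaw 164.89 w 29.6 F [-0.3  1.2 -0.8] q6 -0.83
shift tool xyz [52.7  0.6 -1.2] turn deg 0.09 world d [ -0.8  -1.  -52.7]
shift if turn done first [52.7, 0.5, -1.1]
```

View pics/s3.png

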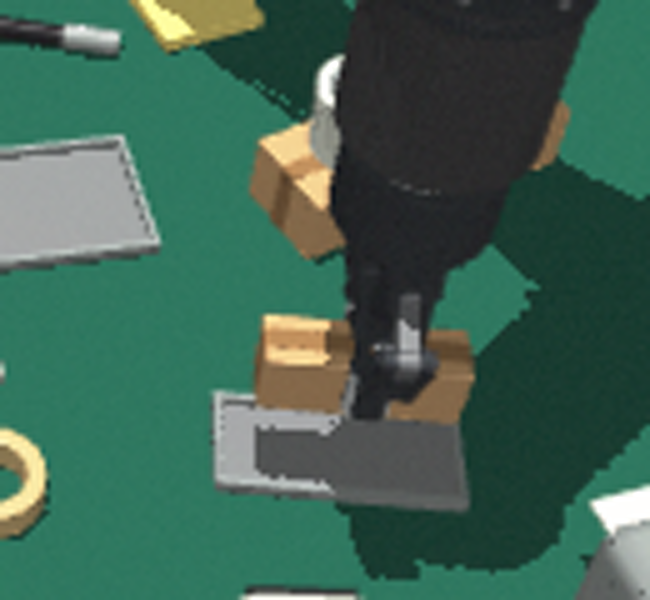

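View pics/t3.png

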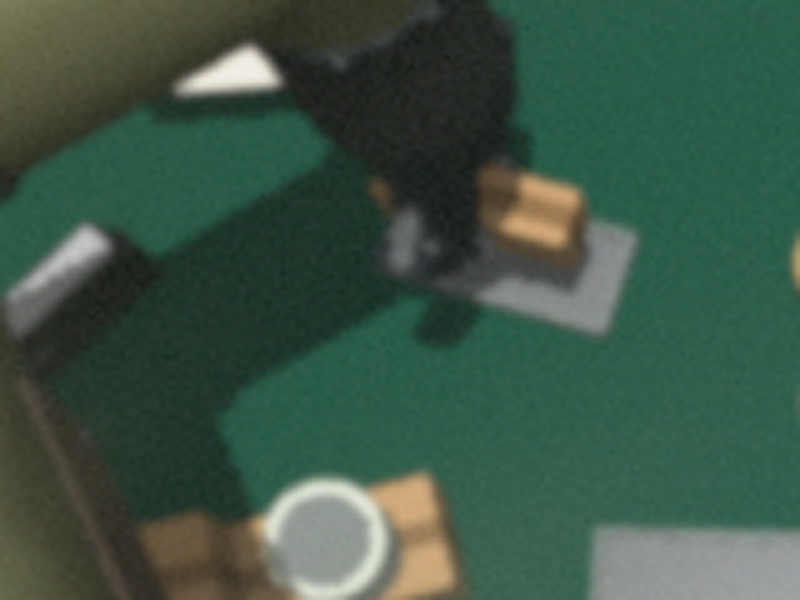

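The slim carton hangs level over its tray. Its lower front corners are at about (255,402) and (467,424) in s3. I'll check its offset along the jaws.

```bash
python3 - <<'E'
from st import *
c=robot.capture("scene")
g=lambda u,v,z: onz(c,290+(u+.5)/5-.5,190+(v+.5)/5-.5,z)[:2]
a=g(255,402,56);b=g(467,424,56);d=b-a
print(a,b,np.hypot(*d),np.degrees(np.arctan2(d[1],d[0])))
a2=g(265,315,94);b2=g(470,332,94);print(a2,b2)
n=d/np.hypot(*d);m=(a+b)/2+15*np.array([-n[1],n[0]]);print("cen",m)
E
```

```text
[649.80006428 130.21925667] [679.41566306 230.35928136] 104.42752623599564 73.52484525269344
[625.87886598 137.0982225 ] [652.09264339 233.90931243]
cen [650.22372163 184.54326217]
```

jog_arm(motion=[10,0,-3,0,1,15,0,0,0,1,12,0,0,0,1,7,0,0,0,1,4,0,0,0,1,2,0,0,0,1,1.5,0,0,0,1,0,0,0,0,1,0,0,0,0,1])

```text
time: 7.72
tool_pos: [651.7, 179.8, 9.5]
tool_rot: [-0.43, 0.561, 0.43, 0.562]
contact_force: [-0.1, -0.1, -1.5]
width: 29.6
```

```bash
python3 - <<'E'
from st import *
togo(651,180,9,164.8)
E
```

```text
t 7.72 pos [651.7 179.8   9.5] jaw 164.84 w 29.6 F [-0.1 -0.1 -1.5] q6 -0.83
shift tool xyz [0.5 0.8 0. ] turn deg 0.04 world d [-0.7  0.2 -0.5]
shift if turn done first [0.5, 0.8, 0.0]
```

jog_arm(motion=[0.7,0,0,0,1,0,0,0,0,0.3,0,0,0,0,0.1,0,0,0,0,0,0,0,0,0,-0.2,0,0,0,0,-0.2,0,0,0,0,-0.2,-4,0,0,0,-0.2,-12,0,0,0,-0.2,-25,0,0,0,-0.2,-35,0,0,0,-0.4,-40,0,0,0,-1,-30,0,0,0,-1,-5,0,0,0,-1,0,0,0,0,-1])

```text
time: 8.97
tool_pos: [652.9, 180.1, 164.7]
tool_rot: [-0.43, 0.559, 0.429, 0.564]
contact_force: [0.1, 0.8, -0.7]
width: 85.1
```

```bash
python3 - <<'E'
from st import *
togo(470,340,160,15)
c=robot.capture("scene");crop(c,290,170,430,310,4.2,"pics/s4.png");
c=robot.capture("top");crop(c,110,110,250,240,5,"pics/t4.png")
E
```

```text
t 8.97 pos [652.9 180.1 164.7] jaw 164.84 w 85.1 F [ 0.1  0.8 -0.7] q6 -0.83
shift tool xyz [  3.9 218.4 106.5] turn deg -30.16 world d [-182.9  159.9   -4.7]
shift if turn done first [4.7, 135.3, 201.8]
```

View pics/s4.png

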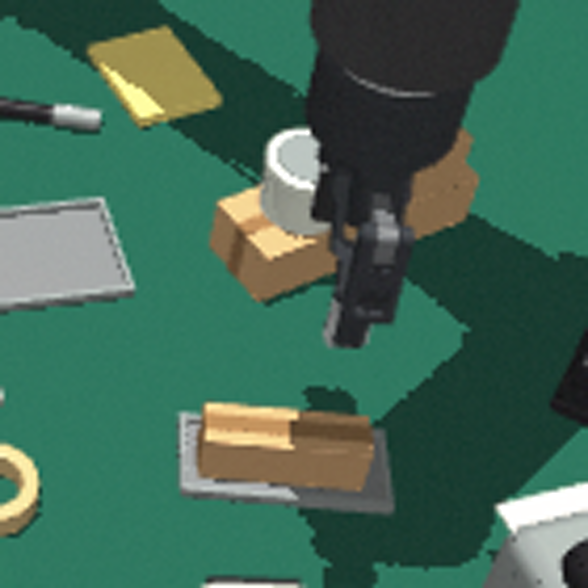

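View pics/t4.png

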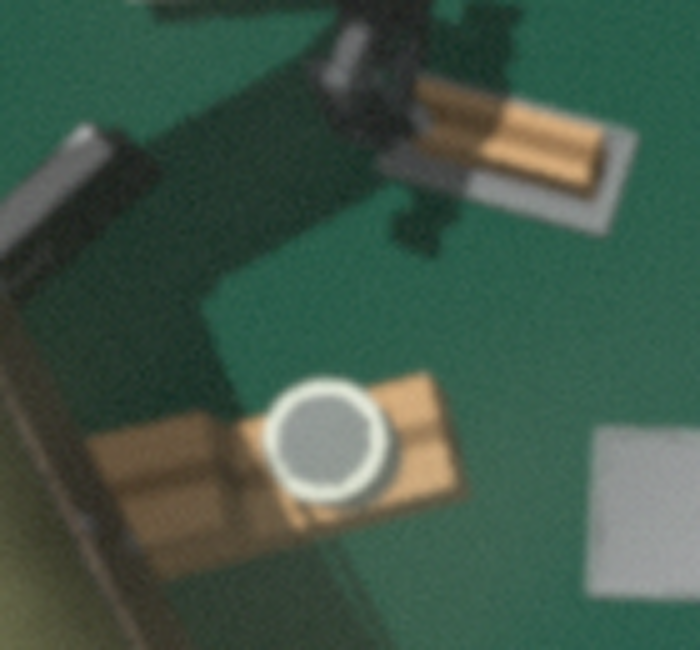

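jog_arm(motion=[0,1,-14,0,-1,0,3,-32,0,-1,0,3,-36,0,-1,0,3,-36,0,-1,0,3,-36,0,-1,0,3,-36,0,-1,0,3,-36,0,-1,0,3,-36,0,-1,0,1,-24,0,-1,0,0,-10,0,-1,0,0,0,0,-1,0,0,0,0,-1])

```text
time: 10.07
tool_pos: [551.2, -100.4, 158.3]
tool_rot: [-0.429, 0.562, 0.43, 0.561]
contact_force: [1.3, 0.6, -0.6]
width: 85.5
```

```bash
python3 - <<'E'
from st import *
togo(470,340,160,15)
c=robot.capture("scene");crop(c,325,170,425,250,7,"pics/s5.png");crop(c,300,240,420,310,6,"pics/s5b.png")
c=robot.capture("top");crop(c,110,110,250,230,5,"pics/t5.png")
E
```

```text
t 10.07 pos [ 551.2 -100.4  158.3] jaw 164.77 w 85.5 F [ 1.3  0.6 -0.6] q6 -0.44
shift tool xyz [ -1.6 194.1 403.6] turn deg -30.23 world d [-81.2 440.4   1.7]
shift if turn done first [-1.7, -35.5, 446.4]
```

View pics/s5.png

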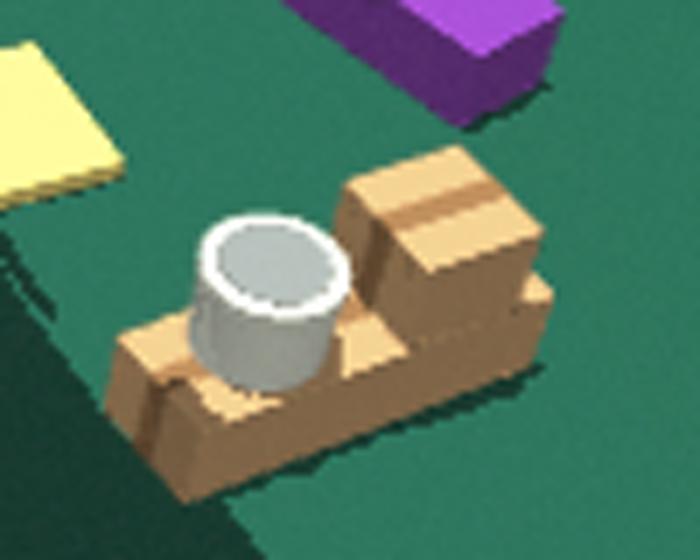

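View pics/s5b.png

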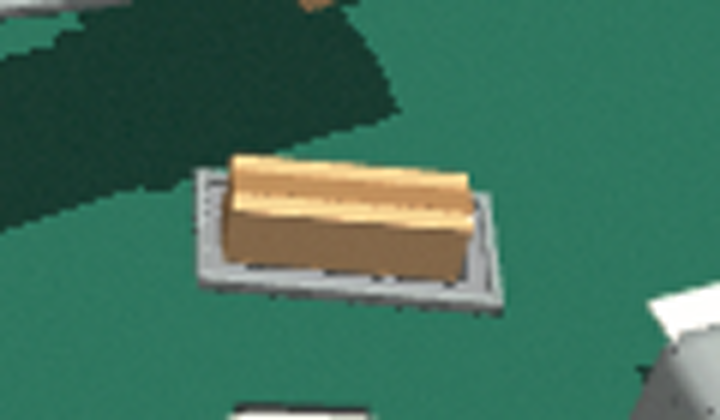

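View pics/t5.png

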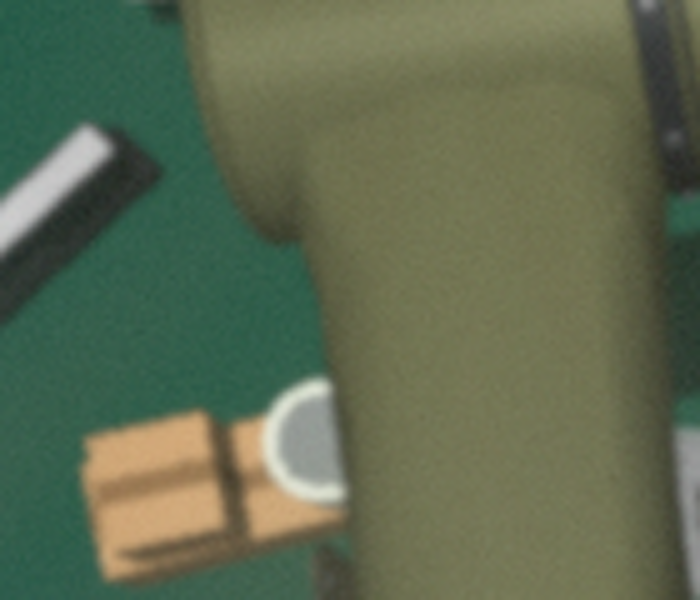

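Slim carton is well inside its tray. In s5 the square top corners are (345,186), (458,146), (543,231) and (430,270), and the tub rim ellipse spans x 199–352 and y 213–318.

```bash
python3 - <<'E'
from st import *
c=robot.capture("scene");t=robot.capture("top")
S=lambda u,v,z,f=7,x=325,y=170: onz(c,x+(u+.5)/f-.5,y+(v+.5)/f-.5,z)[:2]
T=lambda u,v,z,f=5,x=110,y=110: onz(t,x+(u+.5)/f-.5,y+(v+.5)/f-.5,z)[:2]
def show(n,p):
    p=np.array(p);d=np.diff(np.vstack([p,p[:1]]),axis=0);print(n,"cen",p.mean(0).round(1),"L",np.hypot(*d.T).round(1),"ang",(np.degrees(np.arctan2(d[:,1],d[:,0]))%90).round(1))
show("sqS",[S(345,186,90),S(458,146,90),S(543,231,90),S(430,270,90)])
show("sqT",[T(85,437,90),T(205,411,90),T(228,525,90),T(107,550,90)])
show("slim",[S(232,155,41,6,300,240),S(468,175,41,6,300,240),S(472,230,41,6,300,240),S(228,210,41,6,300,240)])
print("tub lid from s",np.mean([S(199,257,90),S(352,276,90)],0),np.mean([S(268,213,90),S(282,318,90)],0))
E
```

```text
sqS cen [455.5 325.3] L [57.9 55.9 55.8 54.5] ang [16.3 14.9 14.9 17.1]
sqT cen [456.3 326.4] L [58.8 57.4 58.7 56.8] ang [13.9 15.3 13.2 15.4]
slim cen [651.2 177.6] L [100.   28.7 101.3  29.2] ang [74.8 72.4 75.1 69.8]
tub lid from s [477.8127475  245.58849573] [476.70563275 245.8055193 ]
```

jog_arm(motion=[0,0,6,-6,-1,0,0,0,-6,-1,0,0,0,-6,-1,0,0,0,-6,-1,0,0,0,-6.2,-1,0,-0.5,12,0,-1,0,-1,28,0,-1,0,-1.5,35,0,-1,0,-1.5,35,0,-1,0,-1.5,35,0,-1,0,-1.5,35,0,-1,0,-1.5,35,0,-1,0,-1.5,35,0,-1,0,-1.5,35,0,-1,0,-1.5,35,0,-1,0,-1.5,35,0,-1,0,-1.5,35,0,-1,0,-1.5,28,0,-1,0,0,12,0,-1])

```text
time: 11.85
tool_pos: [457.2, 329.5, 158.5]
tool_rot: [-0.561, 0.43, 0.562, 0.43]
contact_force: [0.1, -0.2, 0.8]
width: 85.3
```

jog_arm(motion=[0,0,0,0,-1,0,0,0,0,-1])

```text
time: 12.02
tool_pos: [458.4, 326.4, 158.8]
tool_rot: [0.561, -0.43, -0.561, -0.43]
contact_force: [0.3, 0.3, -0.4]
width: 85.2
```

```bash
python3 - <<'E'
from st import *
togo(456,326,52,15)
E
```

```text
t 12.02 pos [458.4 326.4 158.8] jaw -164.92 w 85.2 F [ 0.3  0.3 -0.4] q6 -0.71
shift tool xyz [106.8   2.4   0.4] turn deg 0.08 world d [  -2.4   -0.4 -106.8]
shift if turn done first [106.8, 2.4, 0.3]
```

jog_arm(motion=[10,2.4,0.4,0,-1,22,0,0,0,-1,25,0,0,0,-1,22,0,0,0,-1,14,0,0,0,-1,8,0,0,0,-1,4,0,0,0,-1,1.8,0,0,0,-1,0,0,0,0,-0.8,0,0,0,0,-0.6,0,0,0,0,-0.5,0,0,0,0,-0.4,0,0,0,0,-0.3,0,0,0,0,0,0,0,0,0,0.5,0,0,0,0,1,0,0,0,0,1,0,0,0,0,1])

```text
time: 13.52
tool_pos: [457.0, 325.8, 53.1]
tool_rot: [0.561, -0.43, -0.561, -0.431]
contact_force: [-2.1, 0.9, 5.7]
width: 57.5
```

```bash
python3 - <<'E'
from st import *
togo(456,326,52,15)
c=robot.capture("scene");crop(c,325,150,425,250,6,"pics/s6.png")
E
```

```text
t 13.52 pos [457.  325.8  53.1] jaw -164.95 w 57.5 F [-2.1  0.9  5.7] q6 -0.71
shift tool xyz [1.1 0.9 0.4] turn deg 0.05 world d [-1.   0.2 -1.1]
shift if turn done first [1.1, 0.9, 0.4]
```

View pics/s6.png

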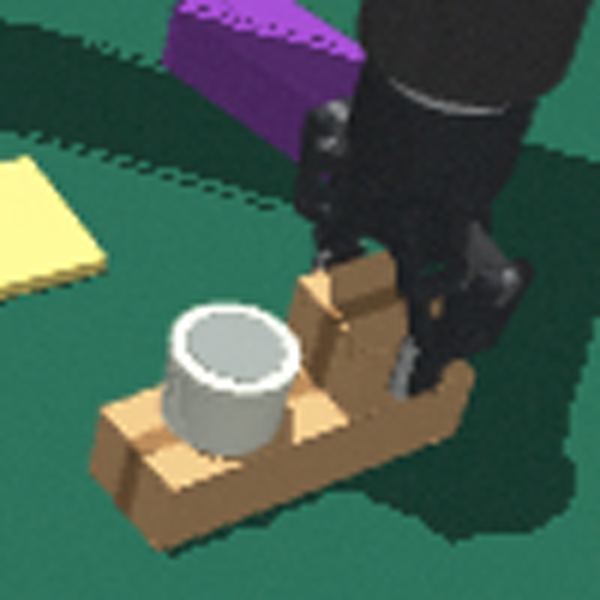

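jog_arm(motion=[-4,0,0,0,1,-10,0,0,0,1,-20,0,0,0,1,-25,0,0,0,1,-25,0,0,0,1,-15,0,0,5,1,-6,0,0,5,1,0,0,0,5.5,1,0,0,0,0,1])

```text
time: 14.32
tool_pos: [456.8, 325.5, 158.1]
tool_rot: [-0.497, 0.503, 0.497, 0.503]
contact_force: [-1.2, -0.2, -1.6]
width: 57.7
```

jog_arm(motion=[0,-3,-8,0,1,0,-8,-20,0,1,0,-12,-28,0,1,0,-12.5,-31,0,1,0,-12.5,-31,0,1,0,-12.5,-31,0,1,0,-12.5,-31,0,1,0,-12.5,-31,0,1,0,-12.5,-31,0,1,0,-12.5,-31,0,1,0,-12.5,-31,0,1,0,-12.5,-31,0,1,0,-12.5,-31,0,1,0,-12.5,-31,0,1,0,-12.5,-31,0,1,0,-12,-30,0,1,0,-12,-28,0,1,0,-6,-16,0,1,0,-3.5,-8,0,1,0,0,0,0,1])

```text
time: 15.98
tool_pos: [658.5, -188.4, 156.0]
tool_rot: [-0.497, 0.503, 0.498, 0.501]
contact_force: [-0.4, 1.2, -1.8]
width: 57.7
```

```bash
python3 - <<'E'
from st import *
togo(664,-184,60,-0.5)
c=robot.capture("scene");crop(c,150,200,300,340,4,"pics/s7.png")
E
```

```text
t 15.98 pos [ 658.5 -188.4  156. ] jaw 179.51 w 57.7 F [-0.4  1.2 -1.8] q6 -0.02
shift tool xyz [96.  -5.6  4.5] turn deg 0.01 world d [  5.5   4.4 -96. ]
shift if turn done first [96.0, -5.4, 4.5]
```

View pics/s7.png

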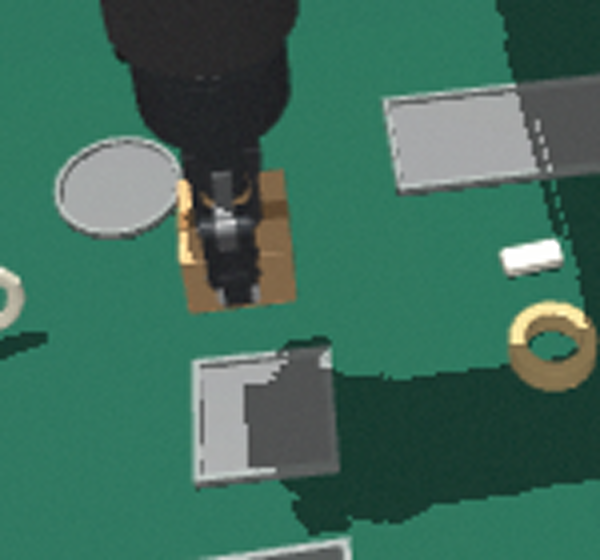

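jog_arm(motion=[10,-5.4,4.5,0,1,25,0,0,0,1,30,0,0,0,1,30,0,0,0,1,20,0,0,0,1,12,0,0,0,1,6,0,0,0,1,4,0,0,0,1,0,0,0,0,1,0,0,0,0,1])

```text
time: 16.87
tool_pos: [665.4, -181.7, 22.0]
tool_rot: [-0.499, 0.501, 0.497, 0.502]
contact_force: [0.2, 0.1, -1.7]
width: 57.5
```

```bash
python3 - <<'E'
from st import *
togo(664,-184,11,-0.5)
c=robot.capture("scene");crop(c,150,200,300,340,4,"pics/s8.png")
E
```

```text
t 16.87 pos [ 665.4 -181.7   22. ] jaw 179.57 w 57.5 F [ 0.2  0.1 -1.7] q6 -0.03
shift tool xyz [11.   1.4 -2.3] turn deg 0.07 world d [ -1.4  -2.3 -11. ]
shift if turn done first [11.0, 1.4, -2.3]
```

View pics/s8.png

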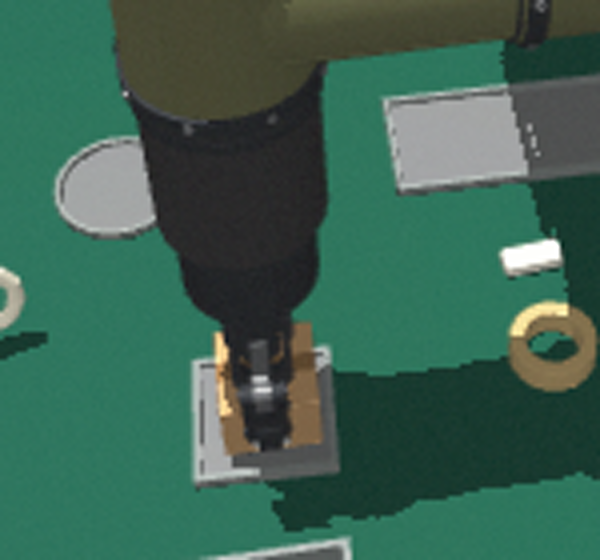

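jog_arm(motion=[4,1,-2,0,1,3,0,0,0,1,2,0,0,0,1,1,0,0,0,1,0.5,0,0,0,1,0,0,0,0,1,0,0,0,0,1])

```text
time: 17.5
tool_pos: [663.7, -184.1, 11.2]
tool_rot: [-0.498, 0.502, 0.498, 0.502]
contact_force: [-2.7, 0.5, 5.9]
width: 57.6
```

jog_arm(motion=[0,0,0,0,-0.3,0,0,0,0,-0.5,0,0,0,0,-0.8,0,0,0,0,-1,0,0,0,0,-1,0,0,0,0,-1,-4,0,0,0,-1,-12,0,0,0,-1,-25,0,0,0,-1,-35,0,0,0,-1,-35,0,0,0,-1,-28,0,0,0,-1,-10,0,0,0,-1,0,0,0,0,-1])

```text
time: 18.67
tool_pos: [665.1, -184.3, 165.0]
tool_rot: [-0.5, 0.5, 0.496, 0.504]
contact_force: [0.6, 0.8, -0.0]
width: 85.4
```

```bash
python3 - <<'E'
from st import *
togo(477.5,245.5,160,15.5)
c=robot.capture("scene");crop(c,150,200,300,340,4,"pics/s9.png")
crop(c,325,170,425,250,7,"pics/s9b.png")
E
```

```text
t 18.67 pos [ 665.1 -184.3  165. ] jaw 179.54 w 85.4 F [ 0.6  0.8 -0. ] q6 -0.03
shift tool xyz [  2.8 191.1 428.3] turn deg -15.96 world d [-187.6  429.8   -5. ]
shift if turn done first [5.0, 65.9, 464.3]
```

View pics/s9.png

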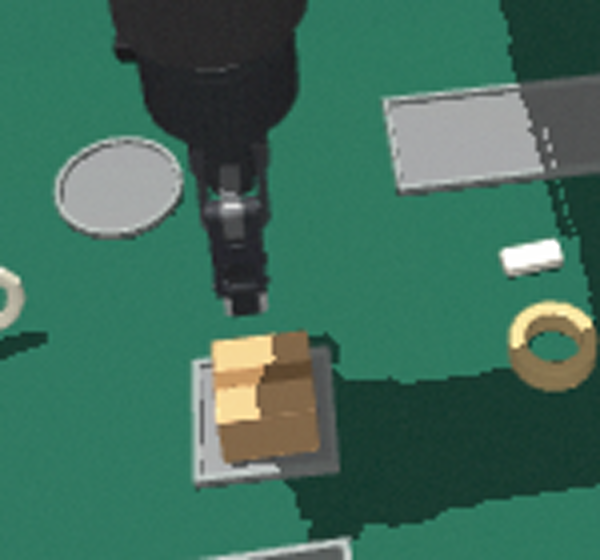

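View pics/s9b.png

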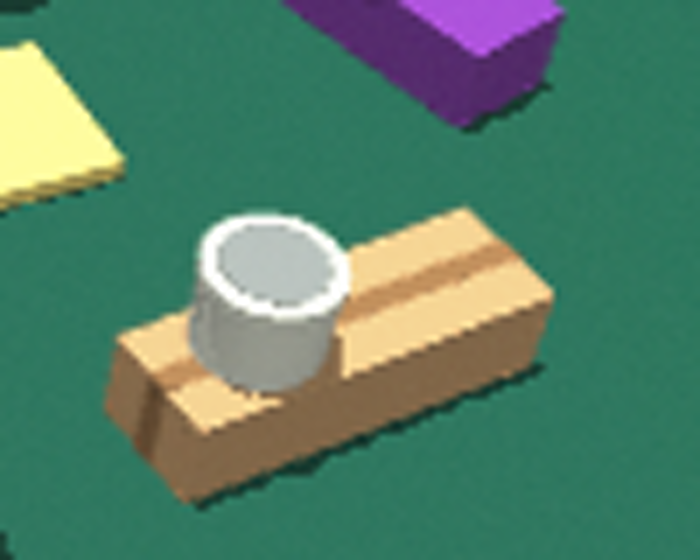

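jog_arm(motion=[0,0,0,-5.3,-1,0,0,0,-5.3,-1,0,0,0,-5.4,-1,0,1,10,0,-1,0,3,24,0,-1,0,5,34,0,-1,0,5,36,0,-1,0,5,36,0,-1,0,5,36,0,-1,0,5,36,0,-1,0,5,36,0,-1,0,5,36,0,-1,0,5,36,0,-1,0,5,36,0,-1,0,5,36,0,-1,0,5,34,0,-1,0,4,24,0,-1,0,3,14,0,-1,0,0,0,0,-1,0,0,0,0,-1])

```text
time: 20.38
tool_pos: [474.6, 246.0, 158.0]
tool_rot: [-0.563, 0.428, 0.563, 0.427]
contact_force: [0.2, -0.3, 0.8]
width: 85.4
```

```bash
python3 - <<'E'
from st import *
togo(477.5,245.5,50,15.5)
E
```

```text
t 20.38 pos [474.6 246.  158. ] jaw -164.48 w 85.4 F [ 0.2 -0.3  0.8] q6 -0.58
shift tool xyz [108.   -2.8  -1.2] turn deg 0.02 world d [   2.9   -0.5 -108. ]
shift if turn done first [108.0, -2.6, -1.3]
```

jog_arm(motion=[10,-2.7,-1.2,0,-1,22,0,0,0,-1,25,0,0,0,-1,22,0,0,0,-1,14,0,0,0,-1,8,0,0,0,-1,4,0,0,0,-1,3,0,0,0,-1,0,0,0,0,-0.8,0,0,0,0,-0.6,0,0,0,0,-0.5,0,0,0,0,-0.4,0,0,0,0,-0.3,0,0,0,0,0,0,0,0,0,0.5,0,0,0,0,1,0,0,0,0,1,0,0,0,0,1], newtons=35)

```text
time: 21.88
tool_pos: [479.0, 245.5, 51.9]
tool_rot: [0.563, -0.427, -0.563, -0.428]
contact_force: [-2.2, -1.3, 5.9]
width: 58.7
```

```bash
python3 - <<'E'
from st import *
togo(477.5,245.5,50,15.5)
c=robot.capture("scene");crop(c,325,150,425,250,6,"pics/s10.png")
E
```

```text
t 21.88 pos [479.  245.5  51.9] jaw -164.45 w 58.7 F [-2.2 -1.3  5.9] q6 -0.58
shift tool xyz [1.9 1.4 0.4] turn deg 0.05 world d [-1.5  0.  -1.9]
shift if turn done first [1.9, 1.4, 0.4]
```

View pics/s10.png

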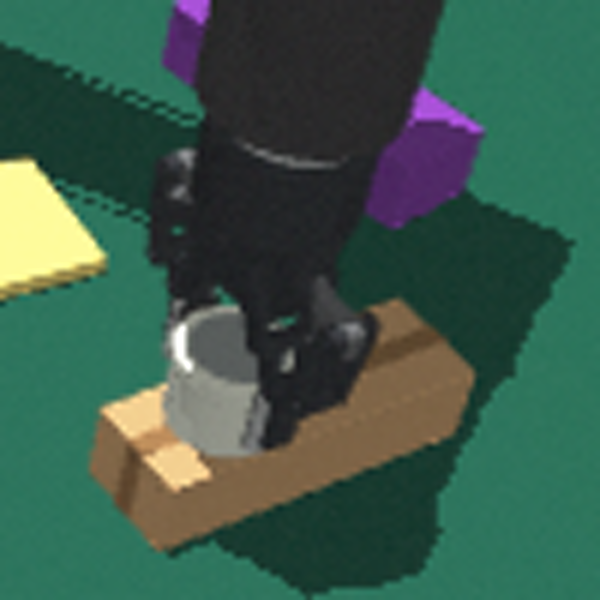

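jog_arm(motion=[-2,0,0,0,1,-6,0,0,0,1,-15,0,0,0,1,-25,0,0,0,1,-25,0,0,0,1,-20,0,0,0,1,-7,0,0,0,1,0,0,0,0,1], newtons=45)

```text
time: 22.6
tool_pos: [479.1, 245.7, 152.6]
tool_rot: [0.563, -0.427, -0.563, -0.429]
contact_force: [-0.1, 1.0, -2.4]
width: 58.7
```

jog_arm(motion=[0,2.4,-8,0,1,0,6,-20,0,1,0,8.5,-28,0,1,0,9,-30,0,1,0,9,-30,0,1,0,9,-30,0,1,0,9,-30,0,1,0,9,-30,0,1,0,9,-30,0,1,0,9,-30,0,1,0,9,-30,0,1,0,9,-30,0,1,0,9,-30,0,1,0,9,-30,0,1,0,9,-30,0,1,0,9,-30,0,1,0,8,-28,0,1,0,5,-16,0,1,0,2,-5,0,1,0,0,0,0,1])

```text
time: 24.27
tool_pos: [466.1, -272.6, 148.4]
tool_rot: [-0.561, 0.429, 0.564, 0.428]
contact_force: [-0.4, 0.4, -2.0]
width: 58.3
```

```bash
python3 - <<'E'
from st import *
togo(467.5,-270,60,15.5)
c=robot.capture("scene");crop(c,100,140,260,300,3.7,"pics/s11.png")
E
```

```text
t 24.27 pos [ 466.1 -272.6  148.4] jaw -164.61 w 58.3 F [-0.4  0.4 -2. ] q6 0.43
shift tool xyz [88.4 -2.3  1.9] turn deg -0.11 world d [  1.4   2.6 -88.4]
shift if turn done first [88.4, -2.0, 2.1]
```

View pics/s11.png

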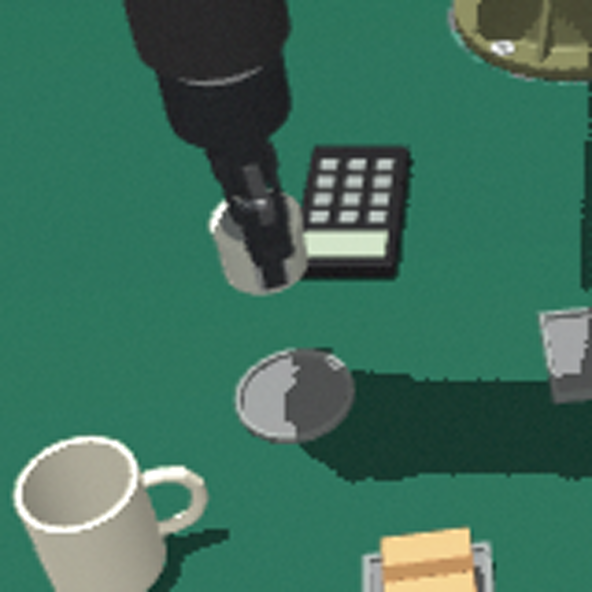

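jog_arm(motion=[10,-1.8,1.9,0,1,25,0,0,0,1,30,0,0,0,1,28,0,0,0,1,16,0,0,0,1,8,0,0,0,1,4,0,0,0,1,0,0,0,0,1,0,0,0,0,1])

```text
time: 25.07
tool_pos: [469.7, -269.2, 31.1]
tool_rot: [0.564, -0.427, -0.562, -0.428]
contact_force: [-0.5, -0.5, -0.9]
width: 58.5
```

```bash
python3 - <<'E'
from st import *
togo(467.5,-270,9.9,15.5)
c=robot.capture("scene");crop(c,120,180,260,300,4,"pics/s12.png")
E
```

```text
t 25.07 pos [ 469.7 -269.2   31.1] jaw -164.42 w 58.5 F [-0.5 -0.5 -0.9] q6 0.42
shift tool xyz [21.2  2.4 -0.1] turn deg 0.08 world d [ -2.2  -0.8 -21.2]
shift if turn done first [21.2, 2.3, -0.2]
```

View pics/s12.png

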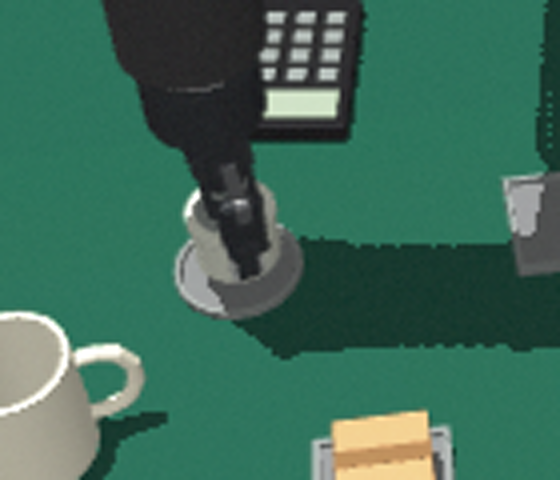

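jog_arm(motion=[6,1.5,-0.2,0,1,6,0,0,0,1,4,0,0,0,1,2.5,0,0,0,1,1.5,0,0,0,1,1,0,0,0,1,0.5,0,0,0,1,0,0,0,0,1,0,0,0,0,1])

```text
time: 25.87
tool_pos: [467.9, -270.4, 10.0]
tool_rot: [0.564, -0.428, -0.563, -0.428]
contact_force: [-3.6, 1.2, 6.6]
width: 58.7
```

jog_arm(motion=[0,0,0,0,-0.3,0,0,0,0,-0.5,0,0,0,0,-0.8,0,0,0,0,-1,0,0,0,0,-1,0,0,0,0,-1,-4,0,0,0,-1,-12,0,0,0,-1,-25,0,0,0,-1,-35,0,0,0,-1,-35,0,0,0,-1,-28,0,0,0,-1,-10,0,0,0,-1,0,0,0,0,-1])

```text
time: 27.03
tool_pos: [469.0, -270.7, 162.5]
tool_rot: [0.566, -0.427, -0.56, -0.429]
contact_force: [-0.3, 0.2, -0.8]
width: 85.3
```

```bash
python3 - <<'E'
from st import *
togo(469,286,150,15.8)
c=robot.capture("scene");crop(c,120,180,260,320,4,"pics/s13.png");crop(c,325,170,425,250,7,"pics/s13b.png")
t=robot.capture("top");crop(t,110,110,390,250,2.8,"pics/t13.png");crop(t,110,170,220,240,7,"pics/t13b.png")
E
```

```text
t 27.03 pos [ 469.  -270.7  162.5] jaw -164.46 w 85.3 F [-0.3  0.2 -0.8] q6 0.42
shift tool xyz [  11.  -149.1  536.4] turn deg -0.26 world d [  0.  556.7 -12.5]
shift if turn done first [12.5, -151.6, 535.6]
```

View pics/s13.png

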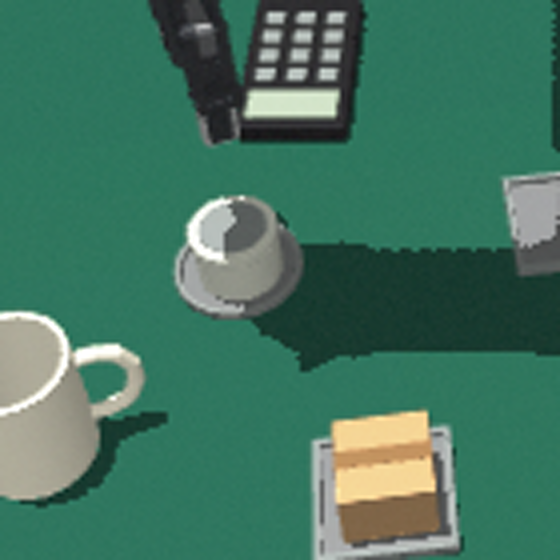

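View pics/s13b.png

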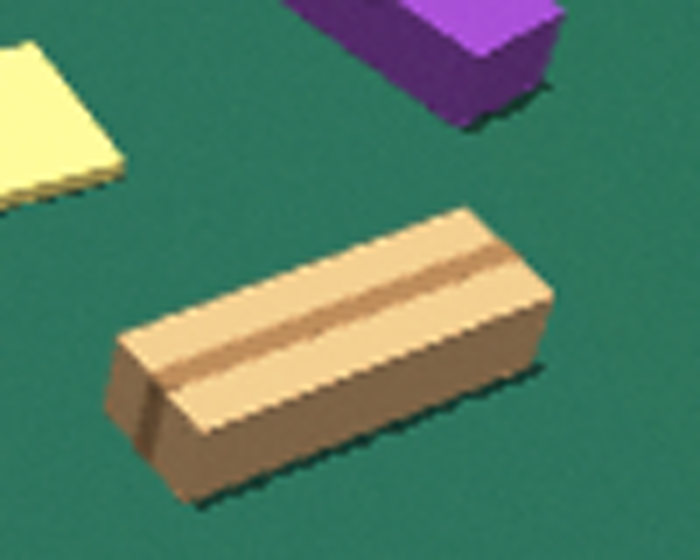

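View pics/t13b.png

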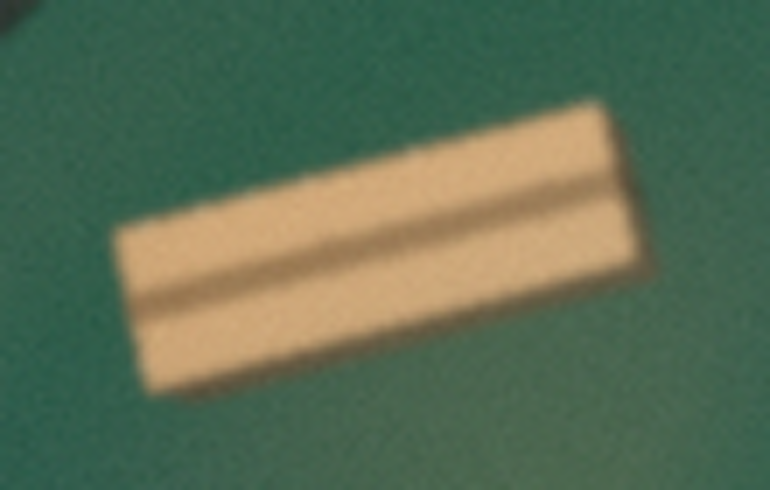

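Tub and square both stand inside their trays. The long carton's top corners are now clear: s13b (118,340), (205,433), (553,295), (466,207); t13b (113,230), (602,100), (640,262), (148,392).

```bash
python3 - <<'E'
from st import *
c=robot.capture("scene");t=robot.capture("top")
S=lambda u,v,z,f=7,x=325,y=170: onz(c,x+(u+.5)/f-.5,y+(v+.5)/f-.5,z)[:2]
T=lambda u,v,z,f=7,x=110,y=170: onz(t,x+(u+.5)/f-.5,y+(v+.5)/f-.5,z)[:2]
def show(n,p):
    p=np.array(p);d=np.diff(np.vstack([p,p[:1]]),axis=0);print(n,"cen",p.mean(0).round(1),"L",np.hypot(*d.T).round(1),"ang",(np.degrees(np.arctan2(d[:,1],d[:,0]))%90).round(1))
show("longS",[S(118,340,45),S(205,433,45),S(553,295,45),S(466,207,45)])
show("longT",[T(113,230,45),T(602,100,45),T(640,262,45),T(148,392,45)])
k=(4,120,180)
show("sq",[S(332,423,48,*k),S(427,411,48,*k),S(439,494,48,*k),S(337,508,48,*k)])
print("tub",np.mean([S(187,230,48,*k),S(280,233,48,*k)],0),np.mean([S(232,195,48,*k),S(238,262,48,*k)],0))
togo(469,286,150,15.8)
E
```

```text
longS cen [467.3 285.7] L [ 57.9 176.7  58.6 180.7] ang [19.  17.1 15.1 17.3]
longT cen [467.4 286.6] L [181.3  61.6 180.8  60.9] ang [16.7 16.1 16.4 16.5]
sq cen [ 665.3 -182.5] L [57.4 59.1 59.1 59.3] ang [89.6  1.3 89.8 89.7]
tub [ 470.90213778 -268.57321285] [ 467.74013939 -267.58074402]
t 27.23 pos [ 466.9 -269.6  156.1] jaw -164.47 w 85.6 F [ 0.1 -0.3 -1.2] q6 0.42
shift tool xyz [   6.5 -150.8  534.8] turn deg -0.27 world d [  2.1 555.6  -6.1]
shift if turn done first [6.1, -153.3, 534.1]
```

jog_arm(motion=[0,0,0,-1,-1,0,-2.3,8,0,-1,0,-6,20,0,-1,0,-9,31,0,-1,0,-10,34,0,-1,0,-10,34,0,-1,0,-10,34,0,-1,0,-10,34,0,-1,0,-10,34,0,-1,0,-10,34,0,-1,0,-10,34,0,-1,0,-10,34,0,-1,0,-10,34,0,-1,0,-10,34,0,-1,0,-10,34,0,-1,0,-10,34,0,-1,0,-10,33,0,-1,0,-7,22,0,-1,0,-4,11,0,-1,0,0,0,0,-1], newtons=45)

```text
time: 28.9
tool_pos: [466.7, 288.0, 156.1]
tool_rot: [-0.567, 0.423, 0.567, 0.421]
contact_force: [0.5, -0.0, -0.6]
width: 85.4
```

jog_arm(motion=[0,0,0,0,-1,0,0,0,0,-1])

```text
time: 29.07
tool_pos: [467.4, 285.3, 157.1]
tool_rot: [0.567, -0.423, -0.567, -0.423]
contact_force: [-0.3, -1.5, 0.3]
width: 85.3
```

```bash
python3 - <<'E'
from st import *
togo(467.4,286.2,10,16.5)
E
```

```text
t 29.07 pos [467.4 285.3 157.1] jaw -163.49 w 85.3 F [-0.3 -1.5  0.3] q6 -0.63
shift tool xyz [147.1  -0.3   0.9] turn deg 0.01 world d [  -0.     0.9 -147.1]
shift if turn done first [147.1, -0.2, 0.8]
```

jog_arm(motion=[10,0,0.8,0,-1,25,0,0,0,-1,30,0,0,0,-1,30,0,0,0,-1,25,0,0,0,-1,14,0,0,0,-1,8,0,0,0,-1,4,0,0,0,-1,1,0,0,0,-1,0,0,0,0,-0.8,0,0,0,0,-0.6,0,0,0,0,-0.5,0,0,0,0,-0.4,0,0,0,0,-0.3,0,0,0,0,0,0,0,0,0,0.5,0,0,0,0,1,0,0,0,0,1,0,0,0,0,1])

```text
time: 30.65
tool_pos: [467.7, 287.3, 11.5]
tool_rot: [0.567, -0.422, -0.567, -0.423]
contact_force: [-1.8, -0.1, 7.1]
width: 59.4
```

```bash
python3 - <<'E'
from st import *
togo(459,24,10,0)
c=robot.capture("scene");crop(c,325,150,425,250,6,"pics/s14.png")
E
```

```text
t 30.65 pos [467.7 287.3  11.5] jaw -163.45 w 59.4 F [-1.8 -0.1  7.1] q6 -0.63
shift tool xyz [   1.3   83.4 -249.9] turn deg 16.55 world d [  -8.7 -263.3   -1.5]
shift if turn done first [1.5, 8.7, -263.3]
```

View pics/s14.png

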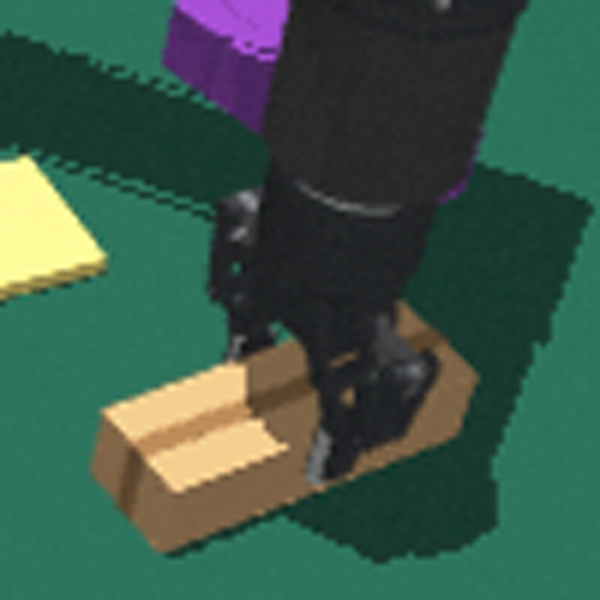

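jog_arm(motion=[-3,0,0,0,1,-8,0,0,0,1,-16,0,0,0,1,-20,0,0,0,1,-18,0,0,0,1,-12,0,0,0,1,-5,0,0,4,1,0,0,0,4.3,1,0,0,0,4.3,1,0,0,0,4,1,0,0,0,0,1])

```text
time: 31.62
tool_pos: [467.0, 286.7, 91.9]
tool_rot: [-0.499, 0.501, 0.499, 0.501]
contact_force: [-0.9, 0.7, -2.3]
width: 59.3
```

jog_arm(motion=[0,0.3,-8,0,1,0,0.6,-18,0,1,0,0.8,-24,0,1,0,0.8,-26,0,1,0,0.8,-26,0,1,0,0.8,-26,0,1,0,0.8,-26,0,1,0,0.8,-26,0,1,0,0.8,-26,0,1,0,0.8,-26,0,1,0,0.6,-18,0,1,0,0.5,-10,0,1,0,0,-2,0,1,0,0,0,0,1,0,0,0,0,1])

```text
time: 32.87
tool_pos: [458.6, 25.2, 92.3]
tool_rot: [-0.5, 0.5, 0.5, 0.5]
contact_force: [0.4, -0.1, -2.8]
width: 59.5
```

```bash
python3 - <<'E'
from st import *
togo(459.3,25,14.5,0)
c=robot.capture("scene");crop(c,220,150,360,270,5,"pics/s15.png")
E
```

```text
t 32.87 pos [458.6  25.2  92.3] jaw 179.98 w 59.5 F [ 0.4 -0.1 -2.8] q6 -0.5
shift tool xyz [77.8 -0.7 -0.2] turn deg -0.02 world d [  0.7  -0.2 -77.8]
shift if turn done first [77.8, -0.7, -0.2]
```

View pics/s15.png

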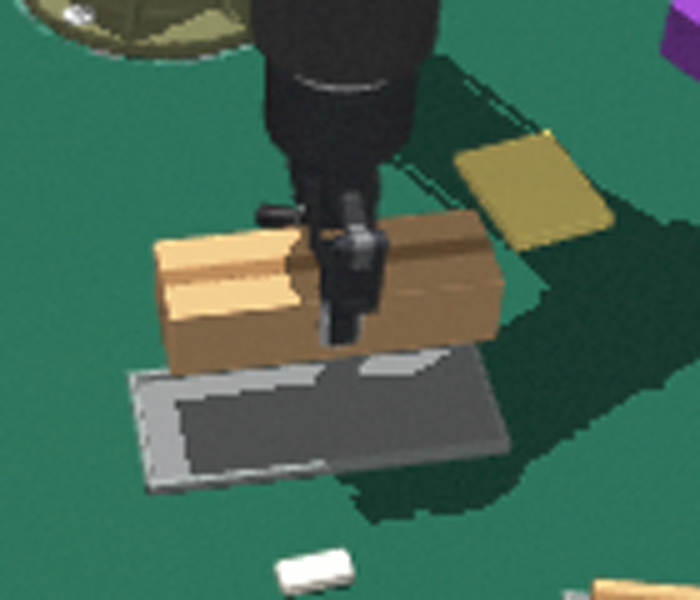

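jog_arm(motion=[10,-0.7,0,0,1,18,0,0,0,1,18,0,0,0,1,13,0,0,0,1,8,0,0,0,1,4,0,0,0,1,2.5,0,0,0,1,1.5,0,0,0,1,1,0,0,0,1,0.5,0,0,0,1,0,0,0,0,1,0,0,0,0,1])

```text
time: 33.92
tool_pos: [459.6, 24.9, 16.2]
tool_rot: [-0.5, 0.5, 0.5, 0.501]
contact_force: [0.9, -0.3, -2.4]
width: 59.1
```

```bash
python3 - <<'E'
from st import *
togo(459.3,25,14.5,0)
c=robot.capture("scene");crop(c,220,150,360,270,5,"pics/s16.png")
E
```

```text
t 33.92 pos [459.6  24.9  16.2] jaw 179.93 w 59.1 F [ 0.9 -0.3 -2.4] q6 -0.5
shift tool xyz [1.7 0.3 0.1] turn deg -0.07 world d [-0.3  0.1 -1.7]
shift if turn done first [1.7, 0.3, 0.1]
```

View pics/s16.png

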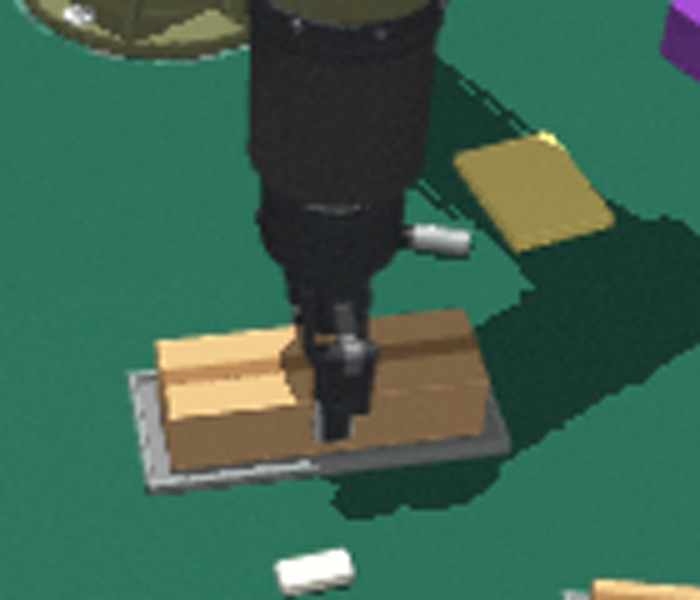

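jog_arm(motion=[0.8,0,0,0,1,0.8,0,0,0,1,0.3,0,0,0,1,0,0,0,0,1,0,0,0,0,1])

```text
time: 34.38
tool_pos: [459.6, 24.9, 14.5]
tool_rot: [-0.5, 0.5, 0.5, 0.5]
contact_force: [-1.8, 0.0, 3.0]
width: 58.8
```

jog_arm(motion=[0,0,0,0,-0.3,0,0,0,0,-0.5,0,0,0,0,-0.8,0,0,0,0,-1,0,0,0,0,-1,0,0,0,0,-1,-4,0,0,0,-1,-12,0,0,0,-1,-25,0,0,0,-1,-35,0,0,0,-1,-35,0,0,0,-1,-28,0,0,0,-1,-10,0,0,0,-1,0,0,0,0,-1])

```text
time: 35.55
tool_pos: [460.7, 25.2, 166.6]
tool_rot: [-0.501, 0.498, 0.499, 0.502]
contact_force: [-0.6, 1.0, -0.3]
width: 85.5
```

jog_arm(motion=[0,0,10,0,-1,0,0,25,0,-1,0,0,35,0,-1,0,0,35,0,-1,0,0,35,0,-1,0,0,35,0,-1,0,0,35,0,-1,0,0,25,0,-1,0,0,10,0,-1,0,0,0,0,-1,0,0,0,0,-1])

```text
time: 36.47
tool_pos: [458.9, 269.8, 161.4]
tool_rot: [-0.5, 0.501, 0.5, 0.499]
contact_force: [0.7, 0.3, 0.1]
width: 85.4
```

```bash
python3 - <<'E'
from st import *
togo(459.3,25,14.5,0)
c=robot.capture("scene");cv2.imwrite("pics/s17.png",c["frame"][:,:,::-1]);crop(c,150,170,410,330,3,"pics/s17b.png")
t=robot.capture("top");crop(t,160,100,460,250,2.6,"pics/t17.png")
E
```

```text
t 36.47 pos [458.9 269.8 161.4] jaw 179.99 w 85.4 F [0.7 0.3 0.1] q6 -0.91
shift tool xyz [ 147.4   -0.7 -244.5] turn deg -0.01 world d [   0.4 -244.8 -146.9]
shift if turn done first [146.9, -0.4, -244.8]
```

View pics/s17b.png

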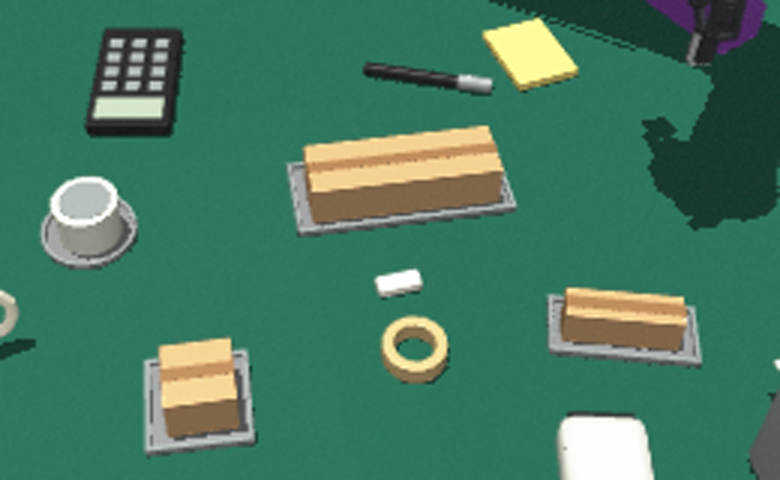

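View pics/t17.png

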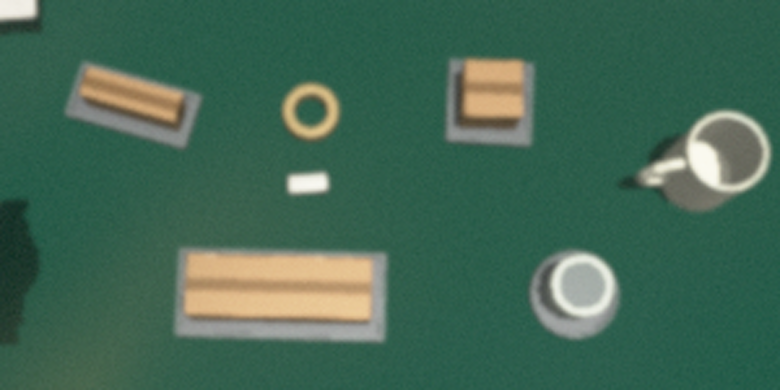

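All four packages are in their trays in both views. The long carton's top corners are at about (187,253), (373,258), (372,320) and (184,315) in t17. I'll run one numeric check, then hand in.

```bash
python3 - <<'E'
from st import *
t=robot.capture("top");c=robot.capture("scene")
T=lambda u,v,z: onz(t,160+(u+.5)/2.6-.5,100+(v+.5)/2.6-.5,z)[:2]
S=lambda u,v,z: onz(c,150+(u+.5)/3-.5,170+(v+.5)/3-.5,z)[:2]
m=lambda *p:np.mean(p,0).round(1)
print("longT",m(T(187,253,48),T(373,258,48),T(372,320,48),T(184,315,48)),"longS",m(S(304,148,48),S(490,127,48),S(503,171,48),S(313,194,48)),"tray 459.5 24")
print("slimT",m(T(87,65,41),T(185,92,41),T(180,122,41),T(79,92,41)),"tray 652 181.5")
print("sqT",m(T(464,59,48),T(524,60,48),T(525,119,48),T(464,119,48)),"tray 664 -184")
print("tubT",T(582.5,286,48).round(1),"tray 467.5 -270","tape",T(310,111,20).round(1))
robot.job_done()
E
```

```text
longT [459.8  24.6] longS [461.8  24.6] tray 459.5 24
slimT [653.2 177.2] tray 652 181.5
sqT [ 662.8 -183. ] tray 664 -184
tubT [ 467.  -268.2] tray 467.5 -270 tape [6.452e+02 1.000e-01]
the job is handed in; nothing more can be done
```

I moved all four packages into their own trays in the required order: slim carton, square carton, round tub, long carton. Each was set down under control and released. I handed the job in after about 36.5 s of the 109 s allowed; the hand-in reported no verdict.

Last checks from the camera images, with a limit of 16 mm off centre:

| Package | Distance from tray centre |
|---|---|
| Slim carton | about 4.5 mm, mostly along its length |
| Square carton | about 1.5 mm |
| Round tub | about 2 mm |
| Long carton | about 1 mm (top view), 2.5 mm (scene view) |

- **Upright and flat:** all four looked so in both views. I judged this by eye, not by measurement.
- **Bystanders:** I never went near the tape roll or the mug. The tape roll's position matched the start to about 2 mm; I only looked at the mug and did not re-measure it.
- **Arm:** the gripper ended open and clear at about 160 mm height, with no contact force.
- **Disagreements:** none of the checks failed, and the two views agreed to within about 3 mm.

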